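# Photometer cell home to its slot, long cell up to the inspection camera

### The job

The 20 mm cell in the photometer's shaft has been measured: put it back fully home in its own slot of the cell rack, the one cut to its length, and let go of it. Then draw the longest cell (50 mm) out of the rack and hold it still and upright in front of the inspection camera, centred on the lens at lens height, one end window squarely facing the lens and about 10 cm in front of it; the program finishes while holding it there. Hold the cells by their frosted long sides, never on the clear end windows, keep them upright, and do not disturb the camera, the small cell in the rack or the bottle, beaker and stopper standing about.

Things in the scene. Friction and masses are not known exactly. Their poses are not given: they have to be found in the camera images.
- cell_20_center (a point): Centre, half-way up, of the 20 mm photometer cell: upright rectangular glass, 12.5 mm wide (x), 20 mm long (y), 50 mm high (z), 20 to 40 g; frosted long sides (facing +x, -x), clear windows at both ends (+y, -y), fixed flat white lid. It starts anywhere along the photometer's shaft, y along the shaft, lower 20 mm inside, 30 mm standing out.
- cell_50_center (a point): Centre, half-way up, of the longest photometer cell: the same build, 12.5 mm wide (x), 50 mm long (y), 50 mm high (z), 35 to 70 g. It starts in the longest slot of the rack, 30 mm standing out.
- cell_10_center (a point): Centre, half-way up, of the small photometer cell: 12.5 mm wide (x), 10 mm long (y), 50 mm high. It stays in the shortest slot of the rack, 30 mm standing out.
- cell_20: The 20 mm cell itself; origin at the centre of its underside, axes as at its centre point.
- cell_50: The 50 mm cell itself; origin at the centre of its underside, axes as at its centre point.
- cell_20_windows: The two clear end windows of the 20 mm cell (its +y and -y end faces), not to be touched by the fingers; origin as the cell's.
- cell_50_windows: The two clear end windows of the 50 mm cell (its +y and -y end faces), not to be touched by the fingers; origin as the cell's.
- cell_rack: Fixed grey rack, foot 58 x 200 mm, top face 26 mm above the worktop; origin under its centre, z up. Four slots 20 mm deep in a row along y, lengthwise along y, each 2 mm larger than its cell on every side: 10 mm cell at y = -77 mm (filled), 20 mm at -44 (empty), 30 mm at -1 (empty, cell missing), 50 mm at +57 (filled). A white bar of the cell's length marks each slot.
- slot_20 (a point): Middle of the mouth of the rack's slot for the 20 mm cell, at the rack's top face; axes as the rack's, y along the slot. The slot is 24 mm long and 20 mm deep; a cell fully home has its centre 5 mm above this point.
- shaft (a point): Middle of the mouth of the photometer's cell shaft, in the top of its rear deck, 80 mm above the worktop; y along the shaft, z up. Shaft 56 mm long, 16.5 mm wide, 20 mm deep. The photometer is a fixed white bench instrument, 200 x 170 mm, display and keys on its sloping front; nothing on it rises more than 3 mm above the deck.
- lens (a point): Centre of the front of the inspection camera's lens, inside a ring light 60 mm across. It looks level along this point's -x; z is up. The camera head (46 mm square body) is clamped to an upright column, 14 mm thick, top 300 mm above the worktop, 98 mm behind this point, on a flat base 110 x 100 mm that reaches no farther forward than the lens.
- camera_head (a joint): Height setting of the camera head on its column, m: the lens is 0.15 m above the worktop at 0 and rises with the value. The clamp is tight; it is not to be moved.
- beaker_center (a point): Centre, half-way up, of a small glass beaker, 44 mm across, 58 mm high, loose on the worktop behind the rack (bystander).
- dropper_center (a point): Centre, half-way up, of a small amber bottle with black cap, 33 mm across, 72 mm high, loose near the front edge on the right (bystander).
- stopper_center (a point): Centre, half-way up, of a brown rubber stopper, 26 mm across and high, loose near the front edge (bystander).
- camera_stand: The inspection camera's stand with the camera; origin at the centre of the underside of its base, its front (lens side) faces its -x, z up.

How it is judged (in metres and radians):
On the way, in this order (a step that is already met when the one before it is completed fails the run):
1. the 20 mm cell stands fully home in its own slot, released (x of cell_20_center in the frame of slot_20 between -0.004 and 0.004 m and y of cell_20_center in the frame of slot_20 between -0.004 and 0.004 m and z of cell_20_center in the frame of slot_20 below 0.008 m and angle between cell_20_center's own z axis and vertical below 0.12 rad and contact force between cell_20 and the fingers below 0.1 N), for 0.2 s.
2. the 50 mm cell is drawn clear of the rack by the fingers (height (world z) of cell_50_center above 0.075 m and contact force between cell_50 and the fingers above 1 N and contact force between cell_50 and cell_rack below 0.1 N), for 0.1 s.
At the end, for the whole second after the job is handed in: 20 mm cell released, upright, in its slot within 4 mm sideways and 3 mm of the bottom. 50 mm cell held by the fingers alone, still, within 0.12 rad of upright and 0.14 rad of the lens axis, its centre within 12 mm of that axis sideways and in height, near window 80 to 120 mm from the lens (all of step 1 and x of cell_50_center in the frame of lens between -0.145 and -0.105 m and y of cell_50_center in the frame of lens between -0.012 and 0.012 m and z of cell_50_center in the frame of lens between -0.012 and 0.012 m and angle between cell_50_center's own z axis and vertical below 0.12 rad and angle between the y axis of cell_50_center and the x axis of lens, either way round below 0.14 rad and height (world z) of cell_50_center above 0.11 m and contact force between cell_50 and the fingers above 1 N and contact force between cell_50 and cell_rack below 0.1 N and contact force between cell_50 and camera_stand below 0.1 N and linear speed of cell_50 below 0.02 m/s); the arm keeps its last pose, push and grip.
It fails at once if fingers press on a clear end window (contact force between the fingers and cell_20_windows above 0.5 N or contact force between the fingers and cell_50_windows above 0.5 N).
It fails at once if a cell is tipped over (angle between any of cell_20_center, cell_50_center's own z axis and vertical above 0.5 rad).
It fails at once if the camera is knocked out of place (distance of lens from where it was at the start of the episode above 0.008 m).
It fails at once if the small cell in the rack is disturbed (distance of cell_10_center from where it was at the start of the episode above 0.01 m).
It fails at once if a bystander is disturbed (distance of any of beaker_center, dropper_center, stopper_center from where it was at the start of the episode above 0.02 m).
It also fails if it takes over 56 s, if anything falls off the work surface, if the arm or the gripper's body presses on something with over 40 N, if the wrist force passes 120 N, or if a joint passes its speed limit or range.

### The arm

A 7-joint arm with a two-finger parallel gripper is mounted at the origin on a cart in front of the work surface, level with it; the furniture and walls round the work are solid. World frame = base frame: x ahead of the robot, y to its left, z up, the work surface at z = 0. Lengths are in mm, angles in rad, forces in N, time in s.
With the tool pointing down it reaches from about 400 to 875 mm from the base axis. Payload 4.4 kg.
Tool frame: the origin (TCP) lies at the very end of the fingers, on their centre line; the grasp point (between the pads) lies 19 mm behind it; y points along the fingers, z is the direction in which the jaws open and shut, and the axes are right-handed (so a half turn about y gives the same grasp; the last joint's range is limited). The gripper opens to 85 mm and grips with 20 to 120 N. Pads are 22 mm wide; open, the fingers measure 114 mm over their backs; the gripper's body (76 mm by 85 mm) begins 54 mm behind the grasp point. The pads swing forward as they close: fully open they stand 13 mm farther back than shut.
Start: joints at [1.062, 0.628, 0.038, 1.517, -0.027, 0.996, -0.02], TCP at [278.534, -587.313, 231.313] pointing down, gripper open.
Joint ranges: [-3.06, 3.06], [-0.37, 2.12], [-1.25, 1.32], [0.18, 2.47], [-1.1, 4.24], [0.23, 1.98], [-2.94, 2.94]. Speed limits (rad/s): [2.57, 2.57, 3.14, 3.14, 3.14, 3.14, 3.14].

### API

Orientations are given as [roll, pitch, yaw] about the fixed x, y, z axes, in that order (R = Rz(yaw) Ry(pitch) Rx(roll)).
In Python, from cell import ctrl, imaging, finish_job gives the robot as it stands.
- The arm moves only by the shell command python3 -m inch 'ROWS'. ROWS is JSON, one flat list of numbers, 7 for each row, row after row: the opening, from 0 (shut) to 1 (fully open), then the shift along the tool's x, y, z in cm, then the turn, a rotation vector about the tool's x, y, z in degrees. A call has 1 to 12 rows; each row is the pose to reach, as a shift and turn from the pose commanded when the call began, along the tool's axes at that moment; what a row does not reach only later rows make up. A row lasts 1/10 s, in which the tool goes at most 50 mm and 8.59 degrees, less where a joint would pass 70% of its speed; a pose out of reach is approached as far as the arm can. A call with a gripper value outside its range is refused whole. The fingers move at their own pace and stop on an object; the grip force is fixed at half the most. Time passes only in rows, so rows that repeat a pose let the fingers close. It gives the time, the measured TCP pose, the force and the opening at its end, in the units of the state.
- ctrl.read_state(): the state, without advancing time (a new reading comes with each control period).
- imaging.get_image(name): name is "scene" or "top"; returns a dict with "img" (384x512x3 uint8, red, green, blue), "fx", "fy", "cx", "cy" (pixels), "R" (3x3) and "t" (3): a world point X has camera coordinates R X + t. Camera axes: x right, y down, z forward; pixel columns grow to the right and rows downward; lengths in mm; the calibration is good to about 2 mm. A picture is of the moment at which its call begins. There is no depth.
- finish_job(): hands the job in, once; it reports no verdict.
The state is a dict: "clock": time; "qpos": joint angles; "qd": joint speeds; "tau": joint torques, N m; "eef_pos": TCP position; "tool_rot": TCP orientation; "force": force on the tool from outside, world axes, zero at the start; "torque": the same for the moment, N m; "width": finger opening in mm.
Only numpy, scipy, OpenCV 4.12 (cv2) and the standard library are available. Lean on these libraries where they do the work, as an engineer would, in place of code of your own. Each camera call takes 0.05 s, during which the arm holds its last target.

## Working session

There is one attempt and no reset: what is moved stays moved. The work goes in short steps, Python scripts to look and compute and a shell command to move; the robot and the scene stay as the last step left them, time stands still between calls to the robot, and variables do not carry over. Pictures are saved under pics/ and viewed, and the job is handed in when it is done.

```bash
mkdir -p pics; ls; python3 - <<'E'
from cell import ctrl, imaging
import cv2, json
s=ctrl.read_state(); print(s)
for n in ("scene","top"):
    d=imaging.get_image(n); cv2.imwrite(f"pics/{n}0.png",d["img"][:,:,::-1])
    print(n,d["fx"],d["fy"],d["cx"],d["cy"],d["R"],d["t"])
E
```

```text
pics
{'clock': 0.0, 'qpos': array([ 1.06221269,  0.6293712 ,  0.03849008,  1.51838675, -0.02698692,
        0.99631324, -0.019994  ]), 'qd': array([ 2.11420487e-03, -1.04540362e-05, -3.17514472e-04, -1.19284572e-03,
       -2.78083792e-04, -2.96617152e-03, -2.85799102e-04]), 'tau': array([ 2.48869592e-04, -5.63411880e+01,  1.22626193e+00, -1.93443114e+01,
        1.10197012e-02,  1.05005069e-02,  6.85685407e-06]), 'eef_pos': array([ 278.21756785, -586.73634308,  230.3677516 ]), 'tool_rot': array([-1.57275454e+00, -6.69674509e-05, -2.69883519e+00]), 'force': array([0.60505544, 0.1155427 , 0.2389385 ]), 'torque': array([0.01496026, 0.01060876, 0.03273332]), 'width': 85.3391929243327}
scene 360.3836144790554 360.3836144790554 263.0104665895289 197.4244870466483 [[-0.70805667 -0.70610321  0.00860332]
 [-0.51953067  0.51263901 -0.6835855 ]
 [ 0.47827152 -0.48848695 -0.72981974]] [410.16060365 339.94551018 750.76913321]
top 361.46641846173765 361.46641846173765 255.69574365404083 195.0780191242006 [[ 0.02084907 -0.99924785  0.03269625]
 [-0.99367627 -0.02431961 -0.10961764]
 [ 0.11033035 -0.03020406 -0.99343592]] [  4.5355475  535.90037183 942.03068272]
```

View pics/scene0.png

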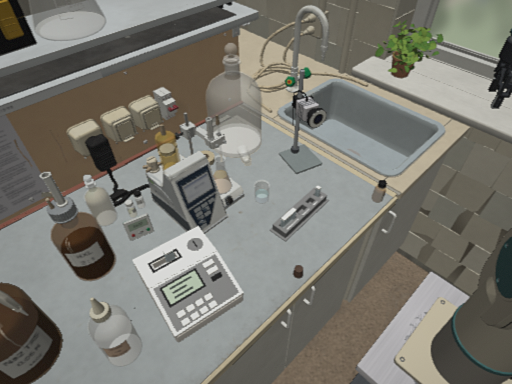

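View pics/top0.png

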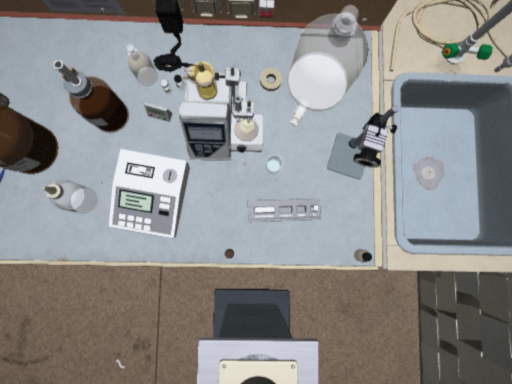

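The scene shows the photometer at left, with the cell in its shaft near (165,262). The rack is at (300,212) and the camera at (310,115). In the top view the photometer is at (148,193), the rack at (285,209) and the camera at (370,145). I'll enlarge these areas.

```bash
python3 - <<'E'
import cv2, numpy as np
def crop(n,x0,y0,x1,y1,k,o):
    im=cv2.imread(f"pics/{n}.png")[y0:y1,x0:x1]
    im=cv2.resize(im,None,fx=k,fy=k,interpolation=cv2.INTER_CUBIC)
    for x in range((x0+9)//10*10,x1,10):
        cv2.line(im,((x-x0)*k,0),((x-x0)*k,6),(0,0,255),1); cv2.putText(im,str(x),((x-x0)*k,16),0,.35,(0,0,255),1)
    for y in range((y0+9)//10*10,y1,10):
        cv2.line(im,(0,(y-y0)*k),(6,(y-y0)*k),(0,0,255),1); cv2.putText(im,str(y),(8,(y-y0)*k+4),0,.35,(0,0,255),1)
    cv2.imwrite(f"pics/{o}.png",im)
crop("top0",105,145,195,240,6,"t_ph")
crop("top0",240,190,330,230,8,"t_rack")
crop("top0",320,105,400,185,7,"t_cam")
crop("scene0",130,225,245,335,5,"s_ph")
crop("scene0",265,180,335,240,9,"s_rack")
crop("scene0",270,80,340,180,6,"s_cam")
E
```

```text
(no output)
```

View pics/t_ph.png

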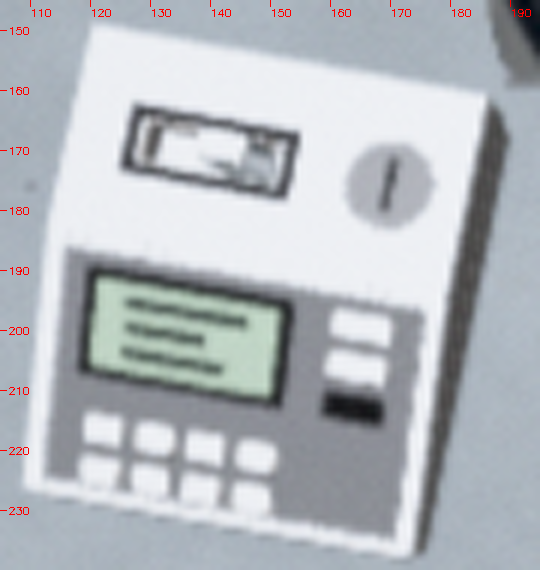

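View pics/t_rack.png

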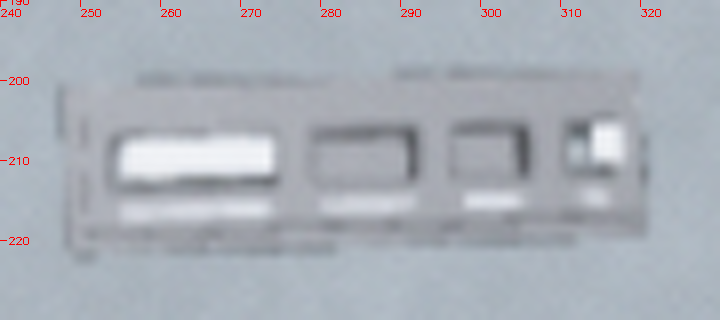

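View pics/t_cam.png

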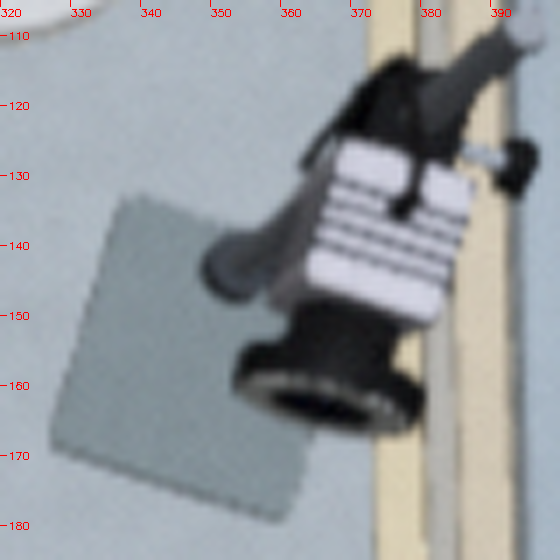

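View pics/s_ph.png

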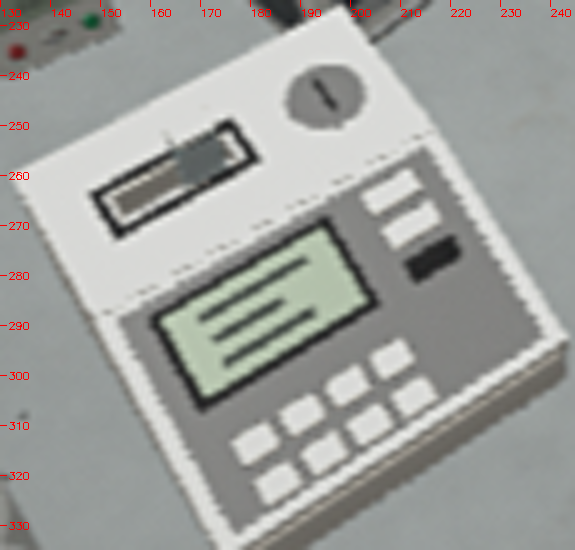

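View pics/s_rack.png

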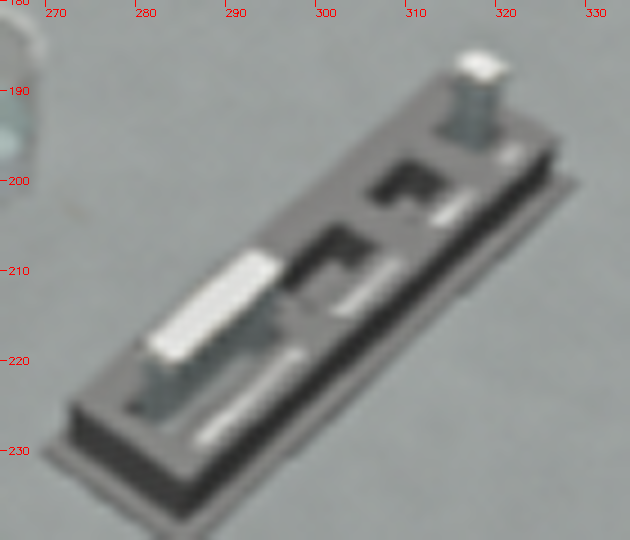

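View pics/s_cam.png

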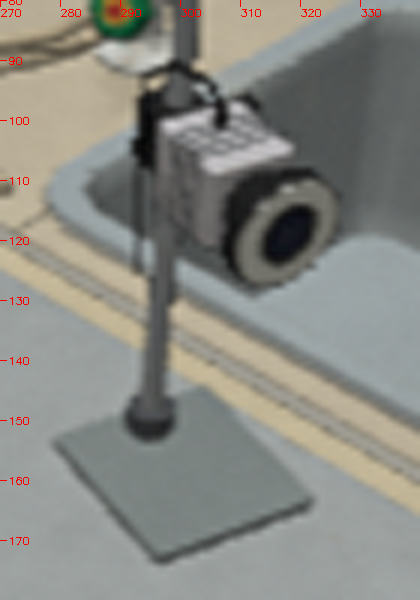

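The top crop shows the rack's empty 30 mm slot at (278–291, 206–213), its empty 20 mm slot at (295–305, 205–212), and the 50 mm lid at (255–273, 207–212). The shaft frame runs (125,163)–(154,178). The lens ring is near (366,162) in the top view and (313,119) in the scene. Next is a least-squares model fit to these points.

```bash
cat > h.py <<'E'
import numpy as np, cv2
from scipy.optimize import least_squares
C={"scene":dict(f=360.3836144790554,c=(263.0104665895289,197.4244870466483),R=np.array([[-0.70805667,-0.70610321,0.00860332],[-0.51953067,0.51263901,-0.6835855],[0.47827152,-0.48848695,-0.72981974]]),t=np.array([410.16060365,339.94551018,750.76913321])),
"top":dict(f=361.46641846173765,c=(255.69574365404083,195.0780191242006),R=np.array([[0.02084907,-0.99924785,0.03269625],[-0.99367627,-0.02431961,-0.10961764],[0.11033035,-0.03020406,-0.99343592]]),t=np.array([4.5355475,535.90037183,942.03068272]))}
def proj(n,X):
    c=C[n]; p=np.atleast_2d(X)@c["R"].T+c["t"]; return p[:,:2]/p[:,2:]*c["f"]+np.array(c["c"])
def ray(n,uv):
    c=C[n]; d=np.array([(uv[0]-c["c"][0])/c["f"],(uv[1]-c["c"][1])/c["f"],1])
    return -c["R"].T@c["t"], c["R"].T@d
def plane(n,uv,z):
    o,d=ray(n,uv); return o+d*(z-o[2])/d[2]
def tri(a,b):
    f=lambda X: np.r_[proj("scene",X)[0]-a,proj("top",X)[0]-b]
    r=least_squares(f,[600,0,50]); return r.x,r.fun
def P(pose,L):
    x,y,w=pose; L=np.atleast_2d(L).astype(float); c,s=np.cos(w),np.sin(w)
    return np.c_[x+c*L[:,0]-s*L[:,1], y+s*L[:,0]+c*L[:,1], L[:,2]]
def fit(obs,x0):  # obs: list (cam, local, uv)
    f=lambda q: np.concatenate([proj(n,P(q,l))[0]-uv for n,l,uv in obs])
    r=least_squares(f,x0,x_scale=[100,100,1]); return r.x,r.fun.reshape(-1,2)
E
python3 - <<'E'
from h import *
np.set_printoptions(precision=3,suppress=True)
for n in C: print(n,ray(n,(256,192))[0])
w=8.25
def slot(yc,L,z=26): return [(w,yc+L/2,z),(w,yc-L/2,z),(-w,yc-L/2,z),(-w,yc+L/2,z)]
T=[((278.2,205.8),(291.5,205.6),(291.5,212.8),(278.4,213)),((295.6,205.3),(305.4,205.1),(305.4,212),(295.6,212.2))]
o=[]
for L,uv in zip((slot(-1,34),slot(-44,24)),T): o+=[("top",l,u) for l,u in zip(L,uv)]
for l,u in zip([(29,100,2),(29,-100,2),(-29,-100,2),(-29,100,2)],[(247.5,200.5),(319,199),(320,219.5),(248.5,222)]): o.append(("top",l,u))
ot=o
q,r=fit(o,[550,-60,0]); print("rack top",q); print(r.T)
os=[("scene",l,u) for l,u in zip([(-29,100,2),(-29,-100,2)],[(285,239.5),(328,200)])]
os+=[("scene",l,u) for l,u in zip(slot(-44,24)+slot(-1,34),[(305.3,201.5),(311,197.7),(315.5,199.7),(309.5,203.7),(296,211.5),(302.5,204.8),(306.5,207.3),(299.8,213.5)])]
q,r=fit(os,[550,-60,0]); print("rack scene",q); print(r.T)
q,r=fit(ot+os,[550,-60,0]); print("rack both",q)
# photometer shaft fit: frame outline 4 corners; rotation & size free
a=[plane("top",u,80) for u in [(127.2,162.7),(154,167.3),(152,178),(124.8,173)]]
b=[plane("scene",u,80) for u in [(153,272),(147.5,264),(176.3,249.2),(182,257.5)]]
print(np.array(a),np.array(a).mean(0)); print(np.array(b),np.array(b).mean(0))
# lens
print(tri((313.5,119),(366,162.5)))
for u in [(338,133),(327,168),(360.5,179)]: print(plane("top",u,6))
for u in [(279,153.5),(296,173.5),(320.5,163.5),(303,144)]: print(plane("scene",u,6))
E
```

```text
scene [107.958 482.087 776.779]
top [428.482  46.018 994.443]
rack top [499.302 -61.918   0.053]
[[ 0.301 -0.433 -0.169  0.341  0.633 -0.325 -0.036  0.906 -0.491  0.018
   0.097 -0.862]
 [ 0.667  0.492 -0.597 -0.414  0.638  0.575 -0.224 -0.154  0.05  -0.547
  -0.143 -0.38 ]]
rack scene [495.52  -63.88    0.044]
[[ 0.1    1.014  0.146 -0.408 -0.273  0.599 -1.225 -0.113  0.55  -0.338]
 [ 1.887  0.593 -0.271 -1.    -0.125  0.472 -0.88  -0.879 -0.395  0.207]]
rack both [497.652 -62.833   0.051]
[[604.828 346.647  80.   ]
 [594.801 278.531  80.   ]
 [567.163 282.141  80.   ]
 [578.182 351.082  80.   ]] [586.243 314.6    80.   ]
[[575.907 349.047  80.   ]
 [602.227 346.227  80.   ]
 [589.764 276.483  80.   ]
 [561.788 280.803  80.   ]] [582.421 313.14   80.   ]
(array([ 601.356, -226.991,  190.814]), array([ 1.708,  0.183, -0.8  , -1.153]))
[ 720.499 -213.112    6.   ]
[ 619.229 -181.707    6.   ]
[ 590.592 -275.877    6.   ]
[ 716.566 -212.554    6.   ]
[ 612.991 -179.898    6.   ]
[ 588.725 -271.613    6.   ]
[ 693.502 -307.492    6.   ]
```

```bash
python3 - <<'E'
from h import *
def box(l,w,z0,z1): return [(sx*w/2,sy*l/2,z) for z in (z0,z1) for sx,sy in((1,1),(1,-1),(-1,-1),(-1,1))]
E=[(0,1),(1,2),(2,3),(3,0),(4,5),(5,6),(6,7),(7,4),(0,4),(1,5),(2,6),(3,7)]
rows=[]
for n,x0,y0,x1,y1,q in (("scene",140,235,195,280,(582.4,313.1,-.152)),("top",118,155,162,185,(586.2,314.6,-.152))):
    k=12
    im=cv2.imread(f"pics/{n}0.png")[y0:y1,x0:x1]; im=cv2.resize(im,None,fx=k,fy=k,interpolation=cv2.INTER_LANCZOS4)
    im=np.clip((im.astype(float)-60)*1.3,0,255).astype(np.uint8)
    cv2.imwrite(f"pics/z_{n}.png",im)
    for yc,col in ((-18,(0,0,255)),(-9,(0,160,255)),(0,(0,200,0))):
        B=[(a,b+yc,c) for a,b,c in box(20,12.5,80,110)]
        p=((proj(n,P(q,B))-[x0,y0]+.5)*k).astype(int)
        for i,j in E: cv2.line(im,tuple(map(int,p[i])),tuple(map(int,p[j])),col,1)
    B=box(56,16.5,80,80); p=((proj(n,P(q,B))-[x0,y0]+.5)*k).astype(int)
    for i,j in E[:4]: cv2.line(im,tuple(map(int,p[i])),tuple(map(int,p[j])),(255,0,0),1)
    cv2.imwrite(f"pics/o_{n}.png",im)
E
```

```text
(no output)
```

View pics/z_scene.png

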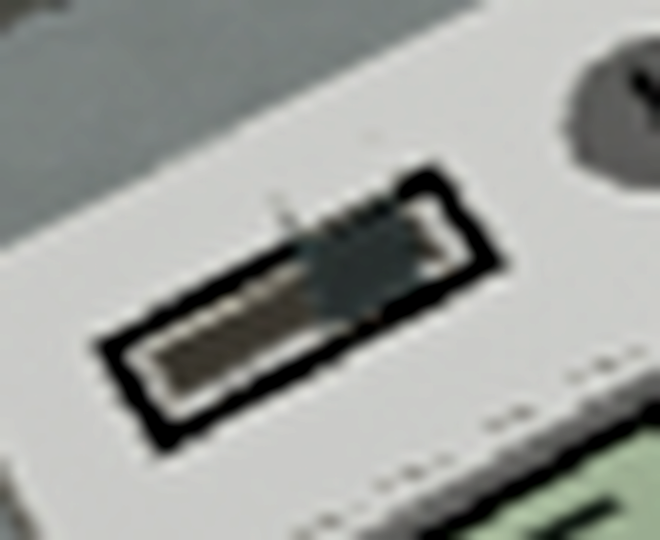

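View pics/o_scene.png

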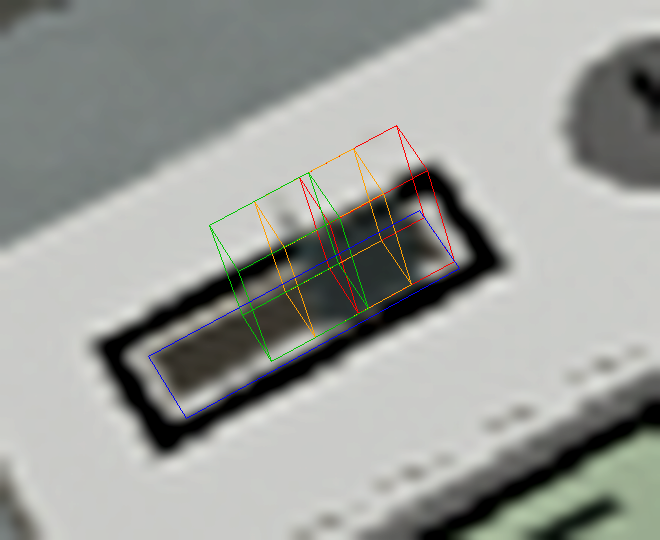

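View pics/z_top.png

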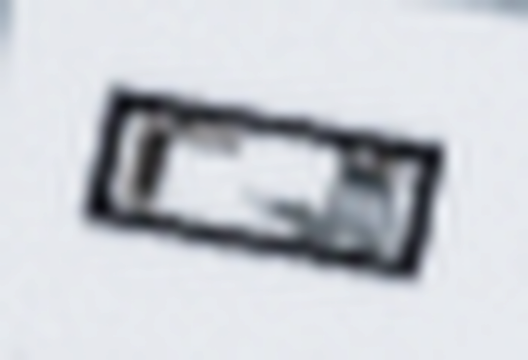

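View pics/o_top.png

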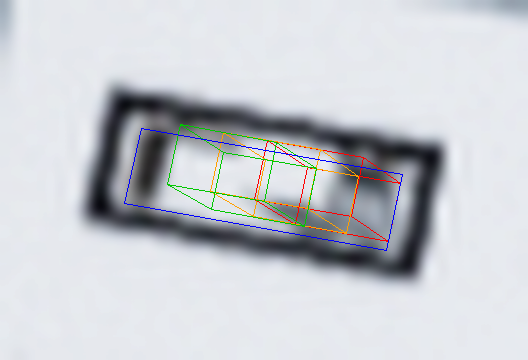

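```bash
cat >> h.py <<'E'
def rel(x,y,z,yaw):
    from cell import ctrl
    from scipy.spatial.transform import Rotation as Ro
    s=ctrl.read_state(); R=Ro.from_euler('xyz',s["tool_rot"])
    T=Ro.from_euler('xyz',[-np.pi/2,0,yaw])
    d=R.inv().apply(np.array([x,y,z])-s["eef_pos"])/10
    a=np.degrees((R.inv()*T).as_rotvec())
    print("t",round(s["clock"],2),"pos",s["eef_pos"].round(1),"rot",s["tool_rot"].round(3),"w",round(s["width"],1),"F",s["force"].round(1))
    print("shift cm",d.round(2),"turn deg",a.round(2))
E
python3 -c "
from h import *
rel(582.6,302.5,200,-1.7228)"
```

```text
t 0.1 pos [ 278.3 -586.8  230.5] rot [-1.572  0.    -2.699] w 85.0 F [-0.3  0.7  0.1]
shift cm [-65.6    3.16 -67.31] turn deg [ 9.000e-02 -5.592e+01 -5.000e-02]
```

```bash
python3 -m inch '[0.5,-0.7,0,-0.7,0,0,0, 0.5,-2.4,0,-2.5,0,-1,0, 0.5,-5.2,0,-5.4,0,-3,0, 0.5,-8,0,-8.2,0,-5,0, 0.5,-10.8,0,-11.1,0,-8,0, 0.5,-13.6,0,-14,0,-11,0, 0.5,-16.4,0,-16.8,0,-14,0, 0.5,-19.2,0,-19.7,0,-17,0, 0.5,-22,0,-22.5,0,-20,0, 0.5,-24.8,0,-25.4,0,-23,0, 0.5,-27.5,0,-28.3,0,-26,0, 0.5,-30.3,0,-31,0,-29,0]'
python3 -c "
from h import *
rel(582.6,302.5,200,-1.7228)"
```

```text
clock: 1.3
eef_pos: [419.2, -175.0, 231.4]
tool_rot: [-1.571, 0.0, -2.19]
force: [0.8, -0.2, 0.7]
width: 42.6
t 1.3 pos [ 419.2 -175.   231.4] rot [-1.571  0.    -2.19 ] w 42.6 F [ 0.8 -0.2  0.7]
shift cm [-48.37   3.15 -14.4 ] turn deg [ 2.000e-02 -2.677e+01 -1.000e-02]
```

```bash
python3 -m inch '[0.5,-4,0,-1.2,0,-2,0, 0.5,-8,0,-2.4,0,-5,0, 0.5,-12,0,-3.6,0,-8,0, 0.5,-16,0,-4.8,0,-11,0, 0.5,-20,0,-6,0,-14,0, 0.5,-24,0,-7.2,0,-17,0, 0.5,-28,0,-8.4,0,-20,0, 0.5,-32,0,-9.6,0,-22,0, 0.5,-36,0,-10.8,0,-24,0, 0.5,-40,0.5,-12,0,-25.5,0, 0.5,-44,1.2,-13.2,0,-26.5,0, 0.5,-46.5,2,-13.9,0,-26.8,0]'
python3 -m inch '[0.5,-0.9,0.5,-1,0,0,0, 0.5,-0.9,0.5,-1,0,0,0]'
python3 - <<'E'
from h import *
rel(582.6,302.5,200,-1.7228)
from cell import imaging
for n in ("scene","top"):
    d=imaging.get_image(n); cv2.imwrite(f"pics/{n}1.png",d["img"][:,:,::-1])
E
```

```text
clock: 2.5
eef_pos: [576.6, 286.1, 211.1]
tool_rot: [-1.571, 0.002, -1.721]
force: [-0.8, 0.4, 0.1]
width: 42.7
clock: 2.7
eef_pos: [565.7, 294.1, 205.1]
tool_rot: [-1.575, -0.001, -1.721]
force: [-0.8, 0.2, 0.7]
width: 42.8
t 2.7 pos [565.7 294.1 205.1] rot [-1.575e+00 -1.000e-03 -1.721e+00] w 42.8 F [-0.8  0.2  0.7]
shift cm [-1.08  0.5   1.55] turn deg [0.22 0.12 0.04]
```

```bash
python3 -m inch '[0.5,-0.5,1,0.8,0,0,0, 0.5,-1.1,2.5,1.6,0,0,0, 0.5,-1.1,4,1.6,0,0,0, 0.5,-1.1,4.5,1.6,0,0,0, 0.5,-1.1,4.5,1.6,0,0,0]'
python3 - <<'E'
from h import *
rel(582.6,302.5,160,-1.7228)
from cell import imaging
for n,x0,y0,x1,y1 in (("scene",120,190,220,290),("top",95,110,195,210)):
    d=imaging.get_image(n); im=d["img"][:,:,::-1]; cv2.imwrite(f"pics/{n}1.png",im)
    cv2.imwrite(f"pics/{n}1z.png",cv2.resize(im[y0:y1,x0:x1],None,fx=6,fy=6,interpolation=cv2.INTER_CUBIC))
E
```

```text
clock: 3.3
eef_pos: [585.7, 299.2, 160.0]
tool_rot: [-1.573, -0.002, -1.726]
force: [0.6, -0.3, -0.4]
width: 43.0
t 3.3 pos [585.7 299.2 160. ] rot [-1.573 -0.002 -1.726] w 43.0 F [ 0.6 -0.3 -0.4]
shift cm [-0.28 -0.   -0.35] turn deg [ 0.12 -0.17  0.11]
```

View pics/scene1.png

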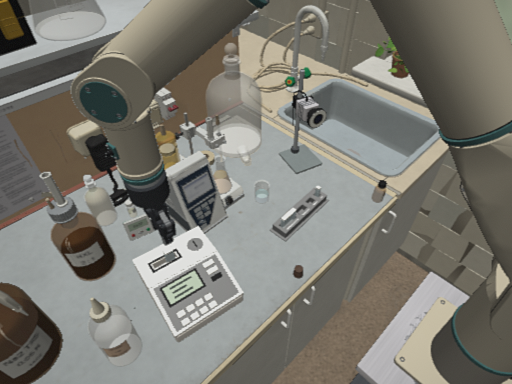

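View pics/scene1z.png

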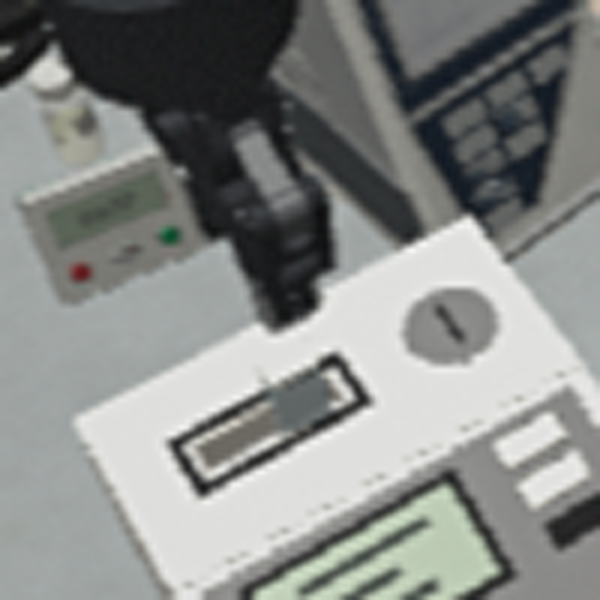

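View pics/top1z.png

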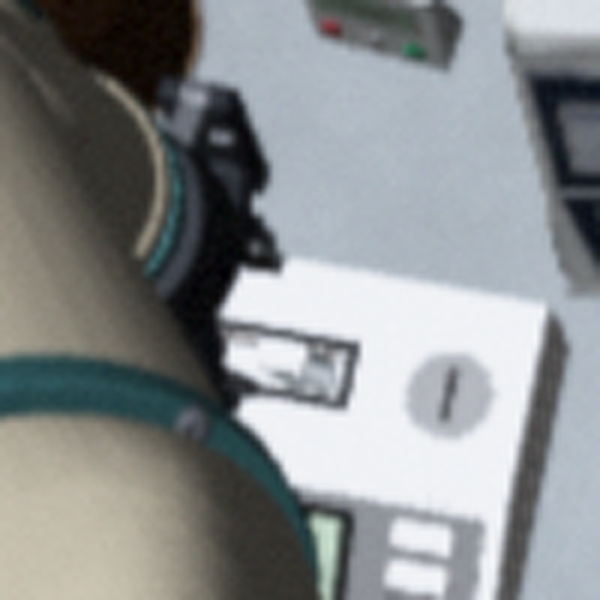

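Scene picture: the fingers are above the shaft, tips near (167,244), with the cell at (171,256). The top view is mostly blocked by the arm. I'll settle, then descend and compare again.

```bash
python3 -m inch '[0.5,0,0,0,0,0,0, 0.5,0,0,0,0,0,0]'
python3 -c "
from h import *
rel(582.6,302.5,122,-1.7228)"
```

```text
clock: 3.6
eef_pos: [586.7, 300.6, 162.1]
tool_rot: [-1.57, 0.001, -1.725]
force: [-0.6, 0.6, 0.2]
width: 42.5
t 3.6 pos [586.7 300.6 162.1] rot [-1.570e+00  1.000e-03 -1.725e+00] w 42.5 F [-0.6  0.6  0.2]
shift cm [-0.12  4.01 -0.44] turn deg [-0.06 -0.12 -0.04]
```

```bash
python3 -m inch '[0.5,-0.1,1,-0.3,0,0,0, 0.5,-0.1,2.5,-0.4,0,0,0, 0.5,-0.1,4,-0.4,0,0,0, 0.5,-0.1,4,-0.4,0,0,0, 0.5,-0.1,4,-0.4,0,0,0]'
python3 - <<'E'
from h import *
rel(582.6,302.5,86,-1.7228)
from cell import imaging
for n,x0,y0,x1,y1 in (("scene",140,215,200,275),("top",110,130,170,190)):
    d=imaging.get_image(n); im=d["img"][:,:,::-1]; cv2.imwrite(f"pics/{n}2.png",im)
    cv2.imwrite(f"pics/{n}2z.png",cv2.resize(im[y0:y1,x0:x1],None,fx=10,fy=10,interpolation=cv2.INTER_CUBIC))
E
```

```text
clock: 4.1
eef_pos: [582.4, 301.9, 120.7]
tool_rot: [-1.572, -0.001, -1.725]
force: [-0.1, 0.5, 0.9]
width: 42.7
t 4.1 pos [582.4 301.9 120.7] rot [-1.572e+00 -1.000e-03 -1.725e+00] w 42.7 F [-0.1  0.5  0.9]
shift cm [-0.07  3.47  0.02] turn deg [ 0.05 -0.12  0.04]
```

View pics/scene2z.png

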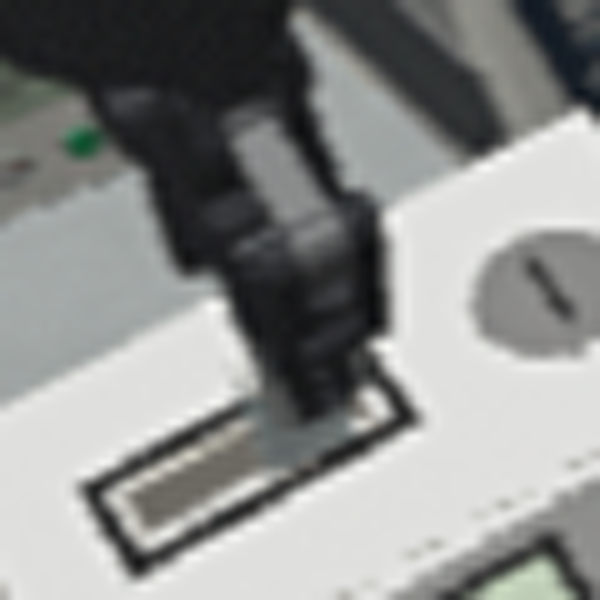

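View pics/top2z.png

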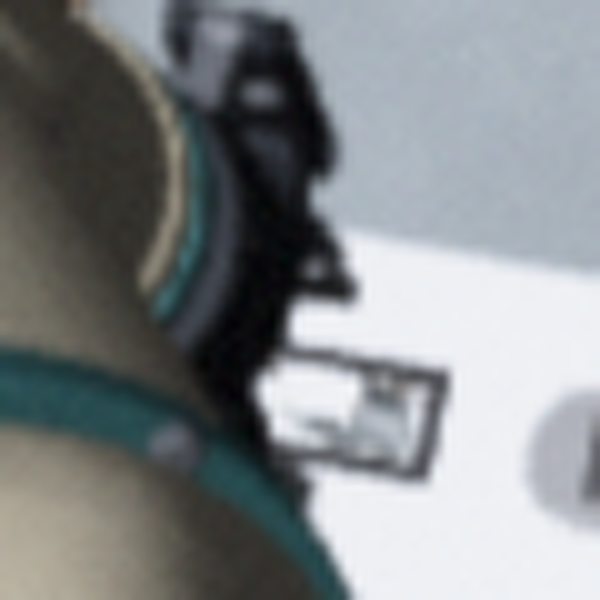

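```bash
python3 - <<'E'
from h import *
# jaw axis dir (tool z) angle -8.8deg
a=np.radians(-8.8); u=np.array([np.cos(a),np.sin(a),0]); v=np.array([-u[1],u[0],0])
for s in (-21.5,21.5,-30,30):
  for z in (121,128):
    for w in (-11,0,11):
      X=np.array([582.4,301.9,z])+s*u+w*v
      print(s,z,w,((proj("scene",X)[0]-[140,215]+.5)*10).round(),((proj("top",X)[0]-[110,130]+.5)*10).round())
E
```

```text
-21.5 121 -11 [352. 368.] [330. 489.]
-21.5 121 0 [306. 392.] [285. 481.]
-21.5 121 11 [259. 417.] [240. 473.]
-21.5 128 -11 [346. 349.] [322. 484.]
-21.5 128 0 [300. 374.] [276. 476.]
-21.5 128 11 [253. 399.] [231. 468.]
21.5 121 -11 [264. 239.] [367. 317.]
21.5 121 0 [219. 262.] [322. 309.]
21.5 121 11 [173. 286.] [277. 301.]
21.5 128 -11 [258. 220.] [359. 311.]
21.5 128 0 [213. 243.] [314. 303.]
21.5 128 11 [167. 267.] [269. 295.]
-30 121 -11 [370. 394.] [323. 523.]
-30 121 0 [323. 419.] [278. 515.]
-30 121 11 [277. 444.] [233. 507.]
-30 128 -11 [364. 375.] [314. 519.]
-30 128 0 [318. 401.] [269. 510.]
-30 128 11 [271. 426.] [224. 502.]
30 121 -11 [247. 214.] [374. 283.]
30 121 0 [202. 237.] [329. 275.]
30 121 11 [157. 260.] [285. 267.]
30 128 -11 [241. 195.] [366. 277.]
30 128 0 [196. 218.] [321. 269.]
30 128 11 [150. 242.] [276. 261.]
```

```bash
python3 -m inch '[0.5,0,1,0,0,0,0, 0.5,0,2.2,0,0,0,0, 0.5,0,3.1,0,0,0,0, 0.5,0,3.4,0,0,0,0, 0.5,0,3.4,0,0,0,0, 0.5,0,3.4,0,0,0,0]'
python3 -m inch '[0.3,0,0,0,0,0,0, 0.2,0,0,0,0,0,0, 0,0,0,0,0,0,0, 0,0,0,0,0,0,0, 0,0,0,0,0,0,0, 0,0,0,0,0,0,0, 0,0,0,0,0,0,0, 0,0,0,0,0,0,0]'
```

```text
clock: 4.8
eef_pos: [582.7, 302.1, 87.3]
tool_rot: [-1.571, 0.0, -1.725]
force: [1.8, -0.1, 0.3]
width: 43.0
clock: 5.6
eef_pos: [582.8, 302.1, 87.6]
tool_rot: [-1.57, 0.0, -1.725]
force: [-0.4, -0.7, 2.6]
width: 11.1
```

```bash
python3 -m inch '[0,0,0,0,0,0,0, 0,0,0,0,0,0,0, 0,0,-0.5,0,0,0,0, 0,0,-1.5,0,0,0,0]'; python3 -m inch '[0,0,-1,0,0,0,0, 0,0,-2.5,0,0,0,0, 0,0,-4.5,0,0,0,0, 0,0,-6.5,0,0,0,0, 0,0,-8,0,0,0,0, 0,0,-8,0,0,0,0, 0,0,-8,0,0,0,0]'
python3 - <<'E'
from h import *
rel(582.6,302.5,200,-1.7228)
from cell import imaging
for n,x0,y0,x1,y1 in (("scene",130,190,200,260),("top",95,120,165,190)):
    d=imaging.get_image(n); im=d["img"][:,:,::-1]; cv2.imwrite(f"pics/{n}3.png",im)
    cv2.imwrite(f"pics/{n}3z.png",cv2.resize(im[y0:y1,x0:x1],None,fx=8,fy=8,interpolation=cv2.INTER_CUBIC))
E
```

```text
clock: 6.0
eef_pos: [582.5, 301.2, 101.7]
tool_rot: [-1.572, -0.001, -1.725]
force: [0.5, 0.2, -0.8]
width: 11.4
clock: 6.7
eef_pos: [582.4, 301.9, 182.5]
tool_rot: [-1.571, 0.0, -1.725]
force: [-0.1, 0.3, -1.2]
width: 11.3
t 6.7 pos [582.4 301.9 182.5] rot [-1.571  0.    -1.725] w 11.3 F [-0.1  0.3 -1.2]
shift cm [-0.06 -1.75  0.01] turn deg [-0.01 -0.12 -0.  ]
```

View pics/scene3z.png

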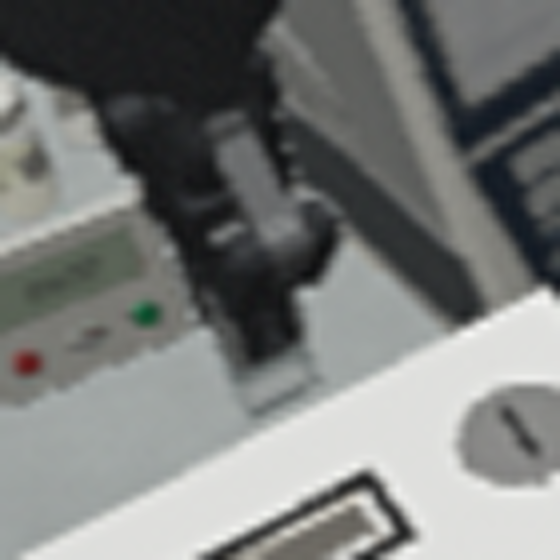

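View pics/top3z.png

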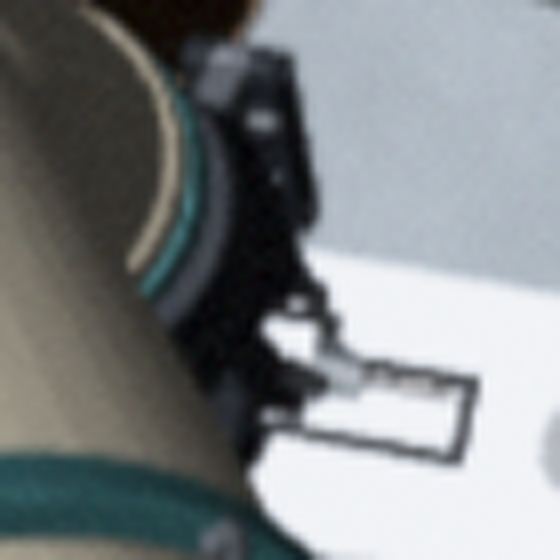

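Scene: the cell is held below the fingers, with its underside edge from about (255,415) to (318,382) in the crop. The shaft is empty. Next I'll work out the cell's offset along the fingers.

```bash
python3 - <<'E'
from h import *
a=np.radians(-8.8); u=np.array([np.cos(a),np.sin(a),0]); v=np.array([-u[1],u[0],0])
T=np.array([582.4,301.9,182.5])
def dr(e,col,im,n,x0,y0,k):
    B=[T+sx*6.25*u+(e+sy*10)*v+np.array([0,0,z]) for z in(-27.4,22.6) for sx,sy in((1,1),(1,-1),(-1,-1),(-1,1))]
    p=((proj(n,B)-[x0,y0]+.5)*k).astype(int)
    for i,j in [(0,1),(1,2),(2,3),(3,0),(4,5),(5,6),(6,7),(7,4),(0,4),(1,5),(2,6),(3,7)]: cv2.line(im,tuple(map(int,p[i])),tuple(map(int,p[j])),col,1)
o=[]
for n,x0,y0,x1,y1 in (("scene",145,215,180,250),("top",120,145,155,180)):
    k=11;im=cv2.imread(f"pics/{n}3.png")[y0:y1,x0:x1]; im=cv2.resize(im,None,fx=k,fy=k,interpolation=cv2.INTER_CUBIC)
    i2=im.copy(); dr(0,(0,0,255),i2,n,x0,y0,k); o+=[im,i2]
cv2.imwrite("pics/ov3.png",np.vstack([np.hstack(o[:2]),np.hstack(o[2:])])[:, :])
E
python3 -c "
import cv2;im=cv2.imread('pics/ov3.png');print(im.shape);cv2.imwrite('pics/ov3.png',cv2.resize(im,(600,600)))"
```

```text
(770, 770, 3)
```

View pics/ov3.png

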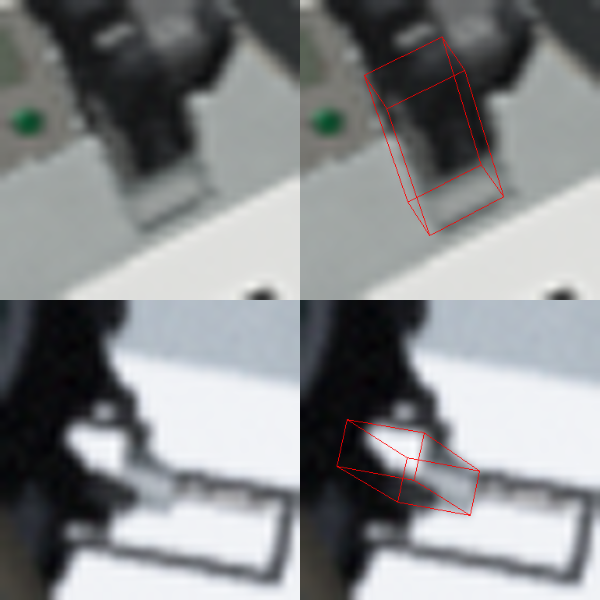

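```bash
python3 -c "
from h import *
rel(499.9,-106.8,130,-1.520)"
```

```text
t 6.8 pos [581.9 301.5 181.3] rot [-1.572e+00 -1.000e-03 -1.725e+00] w 11.0 F [0.4 0.3 0. ]
shift cm [41.6   5.19 -1.83] turn deg [  0.1  -11.74   0.07]
```

```bash
python3 -m inch '[0,1,0,0,0,0,0, 0,3,0,-0.1,0,-0.5,0, 0,6,0,-0.3,0,-1.5,0, 0,10,0,-0.5,0,-3,0, 0,14,0,-0.7,0,-4,0, 0,18,0.5,-0.9,0,-5,0, 0,22,1,-1.1,0,-6,0, 0,26,1.5,-1.3,0,-7,0, 0,30,2.5,-1.5,0,-8.5,0, 0,34,3.5,-1.7,0,-10,0, 0,37.5,4.3,-1.8,0,-11,0, 0,40,4.8,-1.8,0,-11.7,0]'
python3 -m inch '[0,1,0.2,0,0,0,0, 0,1.4,0.2,0,0,0,0, 0,1.4,0.2,0,0,0,0, 0,1.4,0.2,0,0,0,0]'
python3 - <<'E'
from h import *
rel(499.9,-106.8,130,-1.520)
E
```

```text
clock: 8.0
eef_pos: [501.1, -94.1, 133.1]
tool_rot: [-1.574, -0.001, -1.523]
force: [-0.5, -0.4, -0.9]
width: 11.2
clock: 8.4
eef_pos: [504.7, -102.7, 132.6]
tool_rot: [-1.57, 0.001, -1.518]
force: [-0.1, 0.1, -0.9]
width: 10.7
t 8.4 pos [ 504.7 -102.7  132.6] rot [-1.570e+00  1.000e-03 -1.518e+00] w 10.7 F [-0.1  0.1 -0.9]
shift cm [ 0.38  0.26 -0.51] turn deg [-0.06  0.09 -0.05]
```

```bash
python3 -m inch '[0,0.3,1.5,-0.4,0,0,0, 0,0.4,3,-0.5,0,0,0, 0,0.4,4.2,-0.5,0,0,0, 0,0.4,4.2,-0.5,0,0,0, 0,0.4,4.2,-0.5,0,0,0, 0,0.4,4.2,-0.5,0,0,0]'
python3 - <<'E'
from h import *
rel(499.9,-106.8,85,-1.520)
from cell import imaging
for n,x0,y0,x1,y1 in (("scene",270,140,340,240),("top",245,170,330,230)):
    d=imaging.get_image(n); im=d["img"][:,:,::-1]; cv2.imwrite(f"pics/{n}4.png",im)
    cv2.imwrite(f"pics/{n}4z.png",cv2.resize(im[y0:y1,x0:x1],None,fx=6,fy=6,interpolation=cv2.INTER_CUBIC))
E
```

```text
clock: 9.0
eef_pos: [500.0, -108.3, 90.9]
tool_rot: [-1.569, -0.0, -1.52]
force: [0.2, 0.6, -0.9]
width: 10.9
t 9.0 pos [ 500.  -108.3   90.9] rot [-1.569 -0.    -1.52 ] w 10.9 F [ 0.2  0.6 -0.9]
shift cm [-0.15  0.59 -0.01] turn deg [-0.07 -0.    0.  ]
```

View pics/scene4z.png

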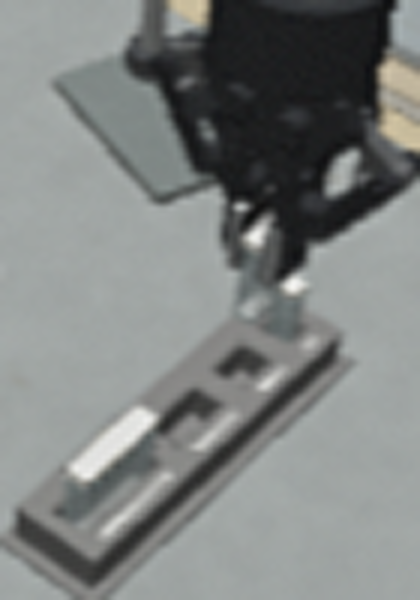

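View pics/top4z.png

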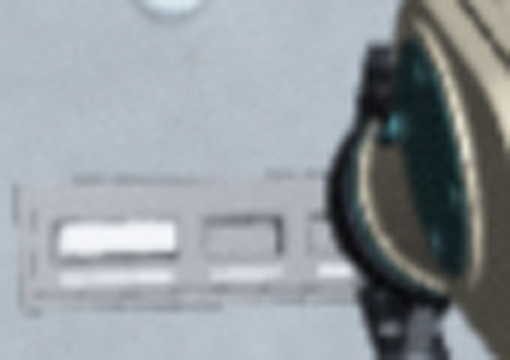

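```bash
cat > ov.py <<'E'
from h import *
import sys
def ovl(n,file,out,x0,y0,x1,y1,k,boxes,side=True):
    im=cv2.imread(file)[y0:y1,x0:x1]; im=cv2.resize(im,None,fx=k,fy=k,interpolation=cv2.INTER_LANCZOS4)
    i2=im.copy()
    for B,col in boxes:
        p=((proj(n,B)-[x0,y0]+.5)*k).astype(int)
        E=[(0,1),(1,2),(2,3),(3,0)]+([(4,5),(5,6),(6,7),(7,4),(0,4),(1,5),(2,6),(3,7)] if len(B)==8 else [])
        for i,j in E: cv2.line(i2,tuple(map(int,p[i])),tuple(map(int,p[j])),col,1)
    cv2.imwrite(out,np.hstack([im,i2]) if side else i2)
def rbox(q,xc,yc,w,l,zs): return P(q,[(xc+sx*w/2,yc+sy*l/2,z) for z in zs for sx,sy in((1,1),(1,-1),(-1,-1),(-1,1))])
E
python3 - <<'E'
from ov import *
q=(495.52,-63.88,.046); c=(500,-108.3,.051)
ovl("scene","pics/scene4.png","pics/ov4.png",298,175,331,210,12,[(rbox(q,0,-44,16.5,24,[26]),(0,0,255)),(rbox(q,0,-77,16.5,14,[26]),(0,0,255)),(rbox(q,0,-77,12.5,10,[26,56]),(0,200,255)),(rbox(c,0,0,12.5,20,[63.5,113.5]),(0,255,0))])
E
```

```text
(no output)
```

View pics/ov4.png

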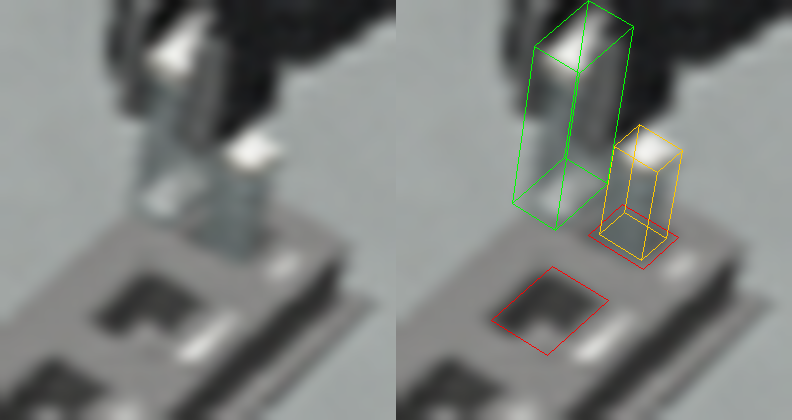

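```bash
python3 -c "
from h import *
rel(499.2,-106.5,57,-1.520)"
```

```text
t 9.1 pos [ 499.9 -108.6   90.9] rot [-1.57 -0.   -1.52] w 10.9 F [-0.1  0.2 -0.6]
shift cm [-0.22  3.39 -0.06] turn deg [-0.07 -0.03  0.01]
```

```bash
python3 -m inch '[0,-0.2,1,0,0,0,0, 0,-0.2,2.2,0,0,0,0, 0,-0.2,3.1,0,0,0,0, 0,-0.2,3.4,-0.05,0,0,0, 0,-0.2,3.4,-0.05,0,0,0, 0,-0.2,3.4,-0.05,0,0,0]'
python3 - <<'E'
from ov import *
rel(499.2,-106.5,57,-1.520)
from cell import imaging, ctrl
s=ctrl.read_state()["eef_pos"]
d=imaging.get_image("scene"); cv2.imwrite("pics/scene5.png",d["img"][:,:,::-1])
q=(495.52,-63.88,.046); c=(s[0],s[1],.051); zb=s[2]-27.4
ovl("scene","pics/scene5.png","pics/ov5.png",293,180,326,215,12,[(rbox(q,0,-44,16.5,24,[26]),(0,0,255)),(rbox(q,0,-77,12.5,10,[26,56]),(0,200,255)),(rbox(c,0,0,12.5,20,[zb,zb+50]),(0,255,0))])
E
```

```text
clock: 9.7
eef_pos: [498.7, -106.7, 56.2]
tool_rot: [-1.571, 0.0, -1.521]
force: [0.5, 0.9, 0.4]
width: 10.7
t 9.7 pos [ 498.7 -106.7   56.2] rot [-1.571  0.    -1.521] w 10.7 F [0.5 0.9 0.4]
shift cm [-0.02 -0.08  0.05] turn deg [ 0.01 -0.04 -0.  ]
```

View pics/ov5.png

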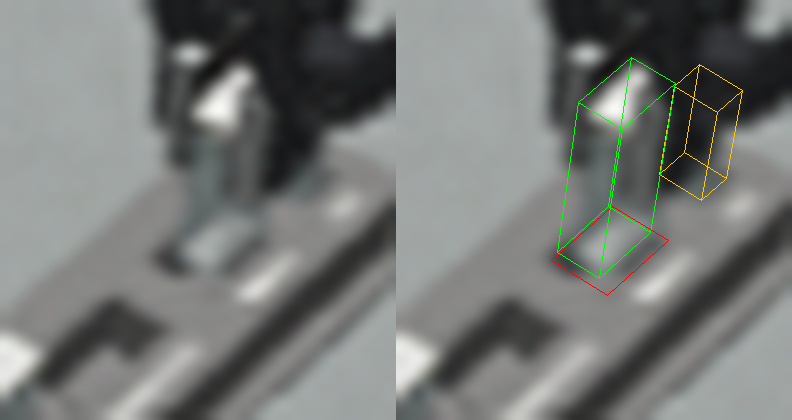

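The cell's bottom sits about 1 px right of the slot centre, and slot shadow shows only on the left (+y) side. I'll shift about 1.5 mm toward +y and lower gently, watching the force.

```bash
python3 -m inch '[0,-0.15,0,0.05,0,0,0, 0,-0.15,0.3,0.05,0,0,0, 0,-0.15,0.6,0.05,0,0,0, 0,-0.15,0.6,0.05,0,0,0]'
python3 - <<'E'
from ov import *
rel(499.2,-105.2,32,-1.520)
from cell import imaging, ctrl
s=ctrl.read_state()["eef_pos"]
d=imaging.get_image("scene"); cv2.imwrite("pics/scene6.png",d["img"][:,:,::-1])
q=(495.52,-63.88,.046); c=(s[0],s[1],.051); zb=s[2]-27.4
ovl("scene","pics/scene6.png","pics/ov6.png",293,180,326,215,12,[(rbox(q,0,-44,16.5,24,[26]),(0,0,255)),(rbox(c,0,0,12.5,20,[zb,zb+50]),(0,255,0))])
E
```

```text
clock: 10.15
eef_pos: [499.6, -105.2, 50.1]
tool_rot: [-1.57, 0.0, -1.521]
force: [1.6, -0.0, -1.3]
width: 11.3
t 10.15 pos [ 499.6 -105.2   50.1] rot [-1.57   0.    -1.521] w 11.3 F [ 1.6 -0.  -1.3]
shift cm [-0.    1.81 -0.04] turn deg [-0.05 -0.04 -0.  ]
```

View pics/ov6.png

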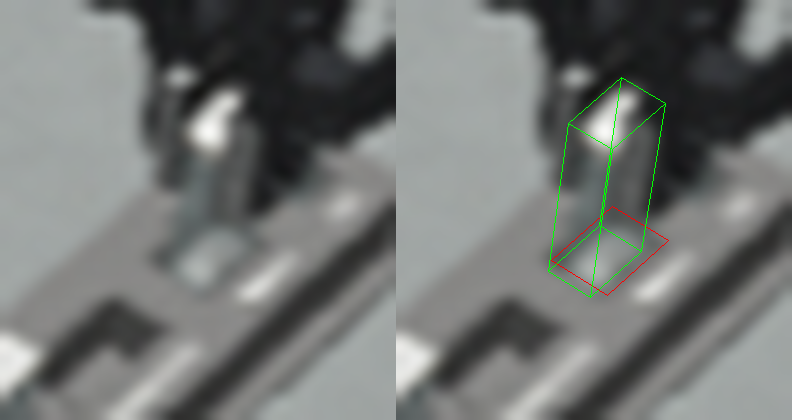

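Underside is now about 23 mm (below the 26 mm face) with no contact force, so it's entering the slot. Continuing down.

```bash
python3 -m inch '[0,0,0.3,0,0,0,0, 0,0,0.6,0,0,0,0, 0,0,0.9,0,0,0,0, 0,0,0.9,0,0,0,0]'; python3 -m inch '[0,0,0.3,0,0,0,0, 0,0,0.6,0,0,0,0, 0,0,0.6,0,0,0,0]'
```

```text
clock: 10.6
eef_pos: [499.6, -105.1, 41.0]
tool_rot: [-1.57, 0.0, -1.521]
force: [1.8, -0.5, -1.1]
width: 11.2
clock: 10.9
eef_pos: [499.5, -105.2, 35.0]
tool_rot: [-1.57, 0.0, -1.521]
force: [1.6, -0.4, -0.9]
width: 11.0
```

```bash
python3 -m inch '[0,0,0.1,0,0,0,0, 0,0,0.2,0,0,0,0, 0,0,0.2,0,0,0,0]'
```

```text
clock: 11.2
eef_pos: [499.6, -105.2, 33.6]
tool_rot: [-1.57, -0.0, -1.521]
force: [2.8, -0.3, 2.6]
width: 11.1
```

```bash
python3 -m inch '[0.2,0,0,0,0,0,0, 0.3,0,0,0,0,0,0, 0.5,0,0,0,0,0,0, 0.5,0,0,0,0,0,0, 0.5,0,0,0,0,0,0]'
python3 -m inch '[0.5,0,-1,0,0,0,0, 0.5,0,-3,0,0,0,0, 0.5,0,-5,0,0,0,0, 0.5,0,-7,0,0,0,0, 0.5,0,-8,0,0,0,0, 0.5,-1,-9,0,0,0,0, 0.5,-3,-9,0,0,0,0, 0.5,-6,-9,0,0,0,0, 0.5,-9,-9,0,0,0,0, 0.5,-10,-9,0,0,0,0, 0.5,-10,-9,0,0,0,0]'
python3 - <<'E'
from ov import *
rel(499.6,-5.8,80,-1.520)
from cell import imaging
q=(497.65,-62.83,.051)
for n,x0,y0,x1,y1 in (("scene",268,165,335,240),("top",240,165,330,230)):
    d=imaging.get_image(n); im=d["img"][:,:,::-1]; cv2.imwrite(f"pics/{n}7.png",im)
    cv2.imwrite(f"pics/{n}7z.png",cv2.resize(im[y0:y1,x0:x1],None,fx=8,fy=8,interpolation=cv2.INTER_CUBIC))
E
```

```text
clock: 11.7
eef_pos: [498.8, -105.3, 33.2]
tool_rot: [-1.571, 0.0, -1.521]
force: [0.2, 0.1, 0.7]
width: 42.9
clock: 12.8
eef_pos: [493.8, -3.3, 123.3]
tool_rot: [-1.571, 0.001, -1.517]
force: [1.1, -0.8, 0.0]
width: 42.8
t 12.8 pos [493.8  -3.3 123.3] rot [-1.571e+00  1.000e-03 -1.517e+00] w 42.8 F [ 1.1 -0.8  0. ]
shift cm [0.29 4.33 0.56] turn deg [ 0.02  0.19 -0.04]
```

View pics/scene7z.png

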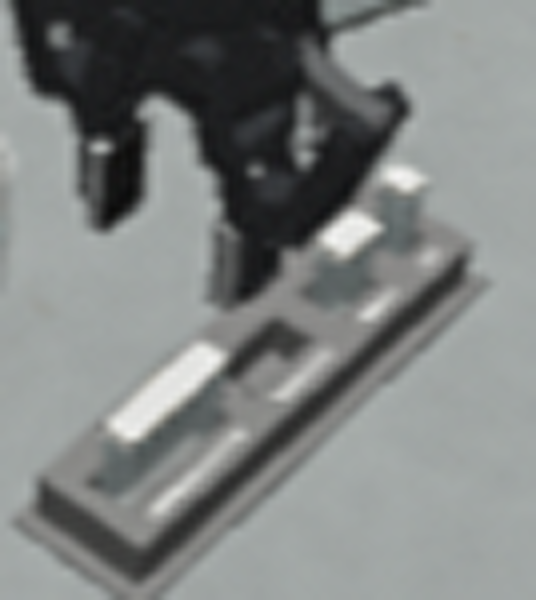

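View pics/top7z.png

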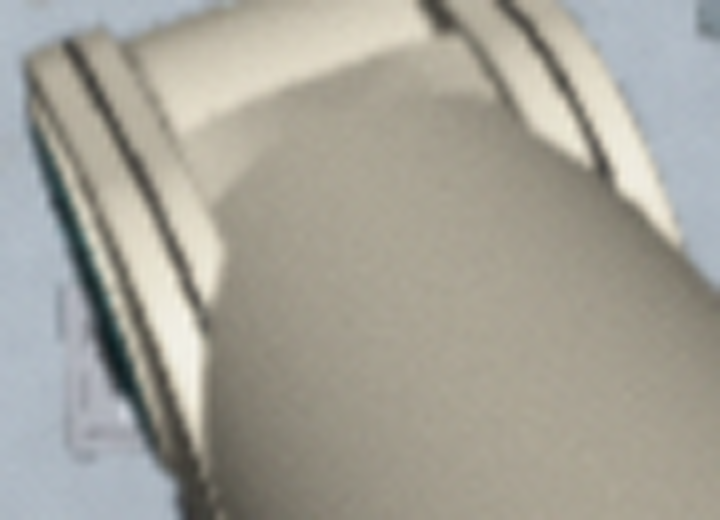

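The 20 mm cell stands home in its slot with its lid level with the 10 mm cell's. Next is the 50 mm cell.

```bash
python3 -m inch '[0.5,0,0,0,0,0,0, 0.5,0,0,0,0,0,0]'; python3 -c "
from h import *
rel(494.2,-5.5,32,-1.520)"
```

```text
clock: 13.1
eef_pos: [494.1, -6.9, 123.2]
tool_rot: [-1.571, -0.001, -1.523]
force: [1.4, 0.3, 0.3]
width: 42.6
t 13.1 pos [494.1  -6.9 123.2] rot [-1.571e+00 -1.000e-03 -1.523e+00] w 42.6 F [1.4 0.3 0.3]
shift cm [-0.14  9.12  0.02] turn deg [ 0.02 -0.18  0.04]
```

```bash
python3 -m inch '[0.5,-0.1,1,0,0,0,0, 0.5,-0.1,3,0,0,0,0, 0.5,-0.1,5,0,0,0,0, 0.5,-0.1,7,0,0,0,0, 0.5,-0.1,8.3,0,0,0,0, 0.5,-0.1,9,0,0,0,0, 0.5,-0.1,9,0,0,0,0, 0.5,-0.1,9,0,0,0,0]'
python3 -m inch '[0.3,0,0,0,0,0,0, 0.2,0,0,0,0,0,0, 0,0,0,0,0,0,0, 0,0,0,0,0,0,0, 0,0,0,0,0,0,0, 0,0,0,0,0,0,0, 0,0,0,0,0,0,0]'
```

```text
clock: 13.9
eef_pos: [494.2, -4.4, 33.4]
tool_rot: [-1.571, 0.0, -1.521]
force: [0.7, 0.2, 0.8]
width: 42.6
clock: 14.6
eef_pos: [494.6, -4.4, 33.9]
tool_rot: [-1.57, -0.0, -1.521]
force: [-0.0, 0.1, 5.8]
width: 11.2
```

```bash
python3 -m inch '[0,0,0,0,0,0,0, 0,0,-0.5,0,0,0,0, 0,0,-1.2,0,0,0,0, 0,0,-2,0,0,0,0, 0,0,-3,0,0,0,0, 0,0,-5,0,0,0,0, 0,0,-7,0,0,0,0, 0,0,-9,0,0,0,0, 0,0,-11,0,0,0,0, 0,0,-13,0,0,0,0, 0,0,-14,0,0,0,0, 0,0,-14,0,0,0,0]'
python3 - <<'E'
from ov import *
rel(481.5,-190.4,191,0)
from cell import imaging
for n in ("scene","top"):
    d=imaging.get_image(n); im=d["img"][:,:,::-1]; cv2.imwrite(f"pics/{n}8.png",im)
E
```

```text
clock: 15.8
eef_pos: [494.8, -4.4, 174.8]
tool_rot: [-1.568, -0.0, -1.521]
force: [0.1, -0.1, 0.1]
width: 11.6
t 15.8 pos [494.8  -4.4 174.8] rot [-1.568 -0.    -1.521] w 11.6 F [ 0.1 -0.1  0.1]
shift cm [18.51 -1.62 -2.25] turn deg [ -0.12 -87.15   0.14]
```

View pics/scene8.png

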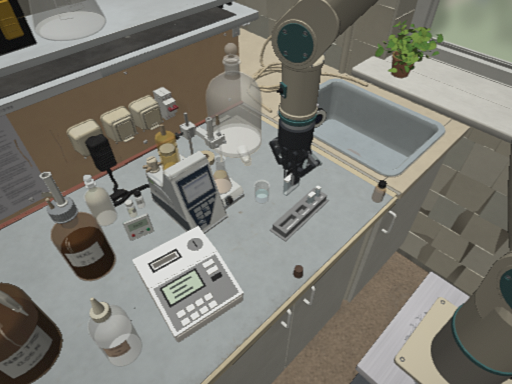

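The lens pixel read was off: the ring centre in the crop is about (318,118.5), not 313.5. I'll re-measure with enlarged crops.

```bash
python3 - <<'E'
from ov import *
a=cv2.resize(cv2.imread("pics/scene0.png")[95:140,295:335],None,fx=10,fy=10,interpolation=cv2.INTER_CUBIC)
b=cv2.resize(cv2.imread("pics/top0.png")[140:185,345:385],None,fx=10,fy=10,interpolation=cv2.INTER_CUBIC)
cv2.imwrite("pics/lens.png",np.hstack([a,b]))
E
```

```text
(no output)
```

View pics/lens.png

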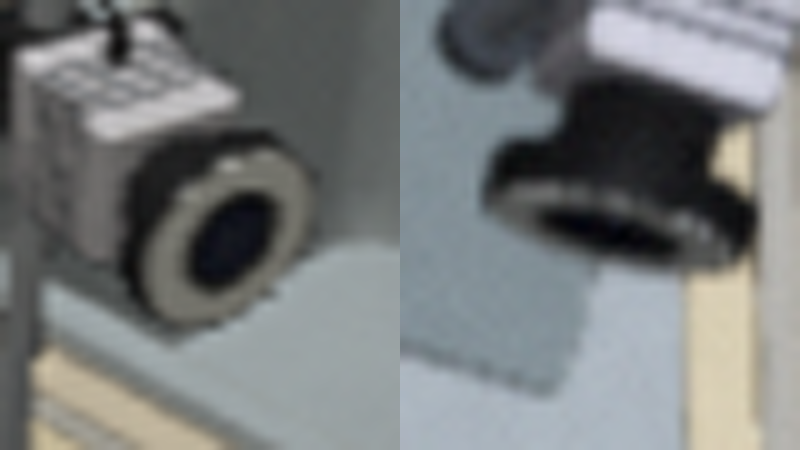

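```bash
python3 - <<'E'
from ov import *
np.set_printoptions(precision=2,suppress=True)
L,r=tri((317.4,118.4),(365.9,162.3)); print(L,r)
# base fit: rectangle 110 x 100, local origin base centre, x forward=-x
o=[]
for n,l,u in [("top",(-55,50,4),(327,168)),("top",(-55,-50,4),(360.5,179)),("top",(55,50,4),(338,133)),
 ("scene",(-55,50,4),(296,173.5)),("scene",(-55,-50,4),(320.8,163.5)),("scene",(55,50,4),(279,153.5))]: o.append((n,l,u))
q,r=fit(o,[660,-230,-.3]); print(q);print(r)
w=q[2]; u=np.array([np.cos(w),np.sin(w)]); v=np.array([-u[1],u[0]])
print("lens in base",(L[:2]-q[:2])@u,(L[:2]-q[:2])@v)
# draw ring for check
for n,x0,y0 in (("scene",295,95),("top",345,140)):
    im=cv2.resize(cv2.imread(f"pics/{n}0.png")[y0:y0+45,x0:x0+40],None,fx=10,fy=10,interpolation=cv2.INTER_CUBIC)
    for rr in (30,):
        th=np.linspace(0,6.283,60); X=[[L[0]+rr*np.cos(t)*v[0],L[1]+rr*np.cos(t)*v[1],L[2]+rr*np.sin(t)] for t in th]
        p=((proj(n,X)-[x0,y0]+.5)*10).astype(np.int32); cv2.polylines(im,[p.reshape(-1,1,2)],False,(0,0,255),1)
    cv2.imwrite(f"pics/ring_{n}.png",im)
a=cv2.imread("pics/ring_scene.png");b=cv2.imread("pics/ring_top.png");cv2.imwrite("pics/ring.png",np.hstack([a,b]))
E
```

```text
[ 597.2  -227.75  195.33] [-0.68 -0.07  0.32  0.46]
[ 655.51 -245.45   -0.29]
[[-0.18  0.79]
 [ 0.31  0.9 ]
 [-0.04 -0.53]
 [-0.72 -0.48]
 [ 0.82 -0.32]
 [-1.16 -0.51]]
lens in base -60.9431581296958 0.05368941354727718
```

View pics/ring.png

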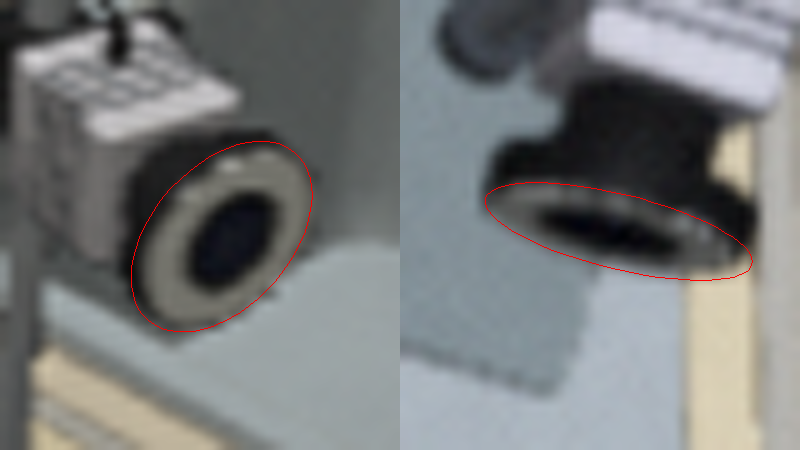

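```bash
python3 -c "
from h import *
rel(478.2,-192.2,197.4,-0.29)"
```

```text
t 15.9 pos [493.6  -4.6 173.1] rot [-1.571 -0.    -1.521] w 10.8 F [-0.5 -0.6 -0.7]
shift cm [18.66 -2.43 -2.48] turn deg [ 4.000e-02 -7.052e+01 -1.000e-02]
```

```bash
python3 -m inch '[0,0.5,-0.5,0,0,-1,0, 0,2,-1,-0.2,0,-4,0, 0,4,-1.5,-0.5,0,-9,0, 0,6,-2,-0.8,0,-15,0, 0,8,-2.4,-1.1,0,-21,0, 0,10,-2.4,-1.4,0,-27,0, 0,12,-2.4,-1.6,0,-33,0, 0,14,-2.4,-1.9,0,-39,0, 0,15.8,-2.4,-2.1,0,-45,0, 0,17,-2.4,-2.3,0,-51,0, 0,18,-2.4,-2.4,0,-57,0, 0,18.6,-2.4,-2.5,0,-62,0]'
python3 -m inch '[0,0,0,0,0,-3,0, 0,0,0,0,0,-6,0, 0,0,0,0,0,-8,0, 0,0,0,0,0,-8.5,0, 0,0,0,0,0,-8.5,0, 0,0,0,0,0,-8.5,0]'
python3 -c "
from h import *
rel(478.2,-192.2,197.4,-0.29)"
```

```text
clock: 17.1
eef_pos: [477.6, -192.9, 196.5]
tool_rot: [-1.571, 0.002, -0.436]
force: [0.2, 0.6, -1.0]
width: 11.2
clock: 17.7
eef_pos: [478.3, -191.4, 197.2]
tool_rot: [-1.571, 0.0, -0.291]
force: [-0.3, 0.8, -0.0]
width: 11.2
t 17.7 pos [ 478.3 -191.4  197.2] rot [-1.571  0.    -0.291] w 11.2 F [-0.3  0.8 -0. ]
shift cm [ 0.01 -0.02 -0.08] turn deg [ 0.   -0.04 -0.01]
```

```bash
python3 -m inch '[0,0,0,-0.1,0,0,0, 0,0,0,-0.1,0,0,0, 0,0,0,-0.1,0,0,0]'
python3 - <<'E'
from ov import *
rel(478.2,-192.2,197.4,-0.29)
from cell import imaging
c=(478.2,-192.2,-.29); D=[(rbox(c,0,0,50,12.5,[169.5,219.5]),(0,255,0))]
for n,x0,y0,x1,y1 in (("scene",255,70,345,220),("top",255,120,390,245)):
    d=imaging.get_image(n); im=d["img"][:,:,::-1]; cv2.imwrite(f"pics/{n}9.png",im)
    ovl(n,f"pics/{n}9.png",f"pics/{n}9z.png",x0,y0,x1,y1,4 if n=="scene" else 3,D)
E
```

```text
clock: 18.0
eef_pos: [478.2, -192.4, 197.4]
tool_rot: [-1.571, -0.0, -0.29]
force: [0.3, 0.9, -0.5]
width: 11.2
t 18.0 pos [ 478.2 -192.4  197.4] rot [-1.571 -0.    -0.29 ] w 11.2 F [ 0.3  0.9 -0.5]
shift cm [-0.   -0.    0.02] turn deg [ 0.   -0.02  0.01]
```

View pics/scene9z.png

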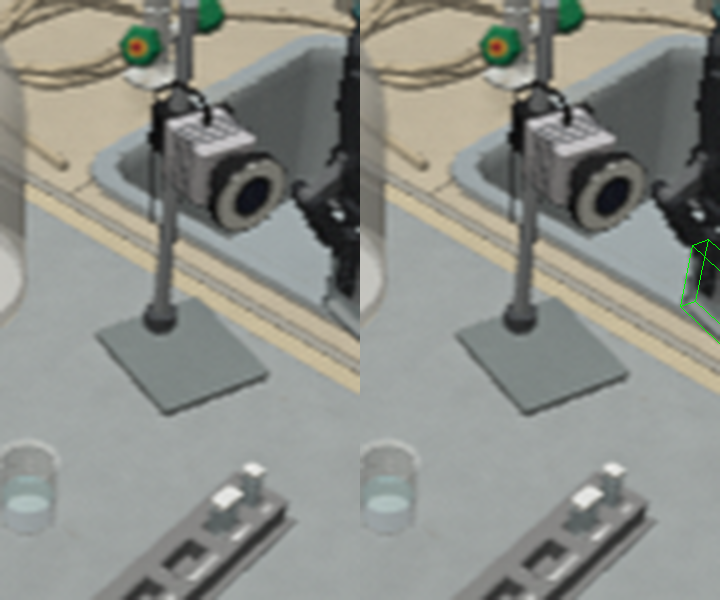

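View pics/top9z.png

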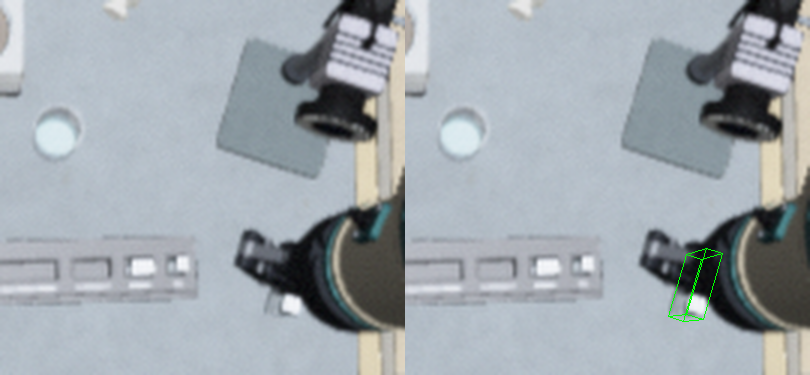

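```bash
python3 - <<'E'
from ov import *
c=(478.2,-192.2,-.29); D=[(rbox(c,0,0,50,12.5,[169.5,219.5]),(0,255,0))]
ovl("scene","pics/scene9.png","pics/s9.png",310,100,370,165,6,D)
q=(497.65,-62.83,.051)
ovl("top","pics/top9.png","pics/t9.png",260,190,360,230,7,D,False)
E
```

```text
(no output)
```

View pics/s9.png

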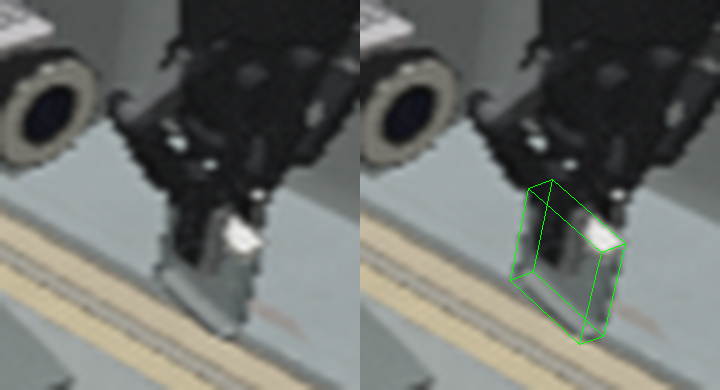

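View pics/t9.png

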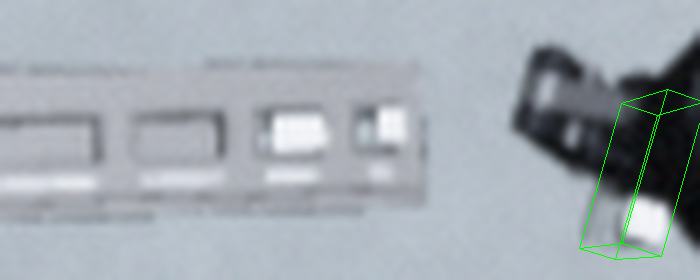

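```bash
python3 - <<'E'
from ov import *
X,r=tri((350.6,141.3),(350.9,224.2)); print(X,r)
u=np.array([np.cos(-.29),np.sin(-.29),0]); v=np.array([-u[1],u[0],0]); d=X-[598,-228,194.5]
print("lens-frame lid end x,y,z:",d@u,d@v,d[2], "expect about -150,0,25")
E
```

```text
[ 456.6424741  -185.00831113  216.81439899] [ 0.10945774  0.00698991 -0.05169733 -0.08018834]
lens-frame lid end x,y,z: -147.7485525468317 0.7750234858445549 22.314398985272334 expect about -150,0,25
```

```bash
python3 -c "
from cell import ctrl, finish_job
s=ctrl.read_state(); print(s['clock'],s['eef_pos'].round(1),s['width'],abs(s['qd']).max())
print(finish_job())"
```

```text
18.1 [ 478.2 -192.3  197.4] 11.238243009335884 0.0008117150517799168
the job is handed in; nothing more can be done
None
```

I put the 20 mm cell back in its own slot and released it. The 50 mm cell is held upright in front of the inspection camera, and I handed the job in at 18.1 s with the arm at rest. `finish_job()` reports no verdict, so the checks below are my own.

**20 mm cell:** It touched the slot bottom lightly (about 2.6 N). In the later pictures it stands in its slot, with its lid level with the 10 mm cell's.

**50 mm cell:** I found the end of its lid in both camera pictures. It lies about 1 mm sideways, 3 mm low and 2 mm along the axis from where it should be relative to the lens. That is well within the 12 mm and 20 mm limits.

**Surroundings:** In the last pictures the inspection camera and the beaker look unmoved, and the small cell is still in its slot. The bottle and stopper I did not check closely after the move, but the arm stayed well clear of them.

**Disagreements:**
- The two cameras differed by about 2–4 mm, so I averaged them for the rack and shaft positions.
- My scene-picture overlay suggested the 50 mm cell might be about 4–5 mm off sideways. Combining both cameras did not bear this out, and it would still be within the limit.
- The finger width read about 11.2 mm on the 12.5 mm cells, in both grasps.

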